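Close the earthing link and prove its catch

ROBOT

A 7-joint arm with a two-finger parallel gripper is mounted at the origin on a cart in front of the work surface, level with it; the furniture and walls round the work are solid. World frame = base frame: x ahead of the robot, y to its left, z up, the work surface at z = 0. Lengths are in m, angles in rad, forces in N, time in s.
With the tool pointing down it reaches from about 0.4 to 0.85 m from the base axis. Payload 4.5 kg.
Tool frame: the origin (TCP) lies midway between the tips of the shut fingers; the grasp point (between the pads) lies 19 mm behind it; z points along the fingers, y is the direction in which the jaws open and shut (so a half turn about z gives the same grasp; the last joint's range is limited). The gripper opens to 88 mm and grips with 3 to 60 N. Pads are 18 mm wide; open, the fingers measure 123 mm over their backs; the gripper's body (75 mm by 187 mm) begins 45 mm behind the grasp point.
Start: joints at [-1.072, 0.689, -0.195, 1.565, 0.157, 0.902, -0.215], TCP at [0.28, 0.559, 0.239] pointing down, gripper open.
Joint ranges: [-3.01, 3.01], [-0.46, 2.08], [-1.47, 1.51], [0.13, 2.56], [-1, 4.14], [0.04, 2.09], [-2.66, 2.66]. Speed limits (rad/s): [2.57, 2.57, 3.14, 3.14, 3.14, 3.14, 3.14].

INTERFACE

Orientations are given as a unit quaternion [x, y, z, w].
In Python, from plant import get_state, snapshot, finish_job, regions_of gives the robot as it stands.
- The arm moves only by the tool send_rows, never from a script. Its argument "series" is a list of rows, each an object of numbers: "grip": the opening, from 0 (shut) to 1 (fully open); "dx", "dy", "dz": the shift along the tool's x, y, z in mm; "turn": the turn about the tool's z in rad. A call has 1 to 20 rows; each row shifts and turns the commanded pose from where the row before left it, along the tool's axes as they then stand; what a row does not reach is not made up. A row lasts 1/10 s, in which the tool goes at most 50 mm and 8.59 degrees, less where a joint would pass 70% of its speed; a pose out of reach is approached as far as the arm can. A call is refused whole if a number of a shift passes 50 or a number of a turn 0.15, either way. A call with a gripper value outside its range is refused whole. The fingers move at their own pace and stop on an object; "force" is the grip in N (left out, the last holds). Time passes only in rows, so rows that do not move let the fingers close. It gives the time, the measured TCP pose, the force and the opening at its end, in the units of the state.
- get_state(): the state, without advancing time (a new reading comes with each control period).
- snapshot(name): name is "side" or "top"; returns a dict with "img" (420x560x3 uint8, red, green, blue), "depth" (420x560 float32, m along the optical axis (not along the pixel's ray), 0 where there is no reading), "fov_y" (degrees; the focal length in pixels is half the picture's height over the tangent of half this angle, whatever the lens; pixels are square), "cx", "cy" (the principal point, pixels), "k1" (the pictures are not rectified: a ray, as slopes to the right and down, at radius r is drawn at 1 + k1 r^2 times it, then the intrinsics apply), "R" (3x3) and "t" (3): a world point X has camera coordinates R X + t. Camera axes: x right, y down, z forward; pixel columns grow to the right and rows downward; lengths in m; the calibration is good to about 2 mm. A picture is of the moment at which its call begins.
- finish_job(): hands the job in, once; it reports no verdict.
Trained networks look in a picture, given as the dict that the camera call returned (one of the last four; its "shot" number tells which), for a name from the list of things; names that differ only in an ending like _2 or _b are one class to them, and where a whole thing is asked for, a point or a joint stands for the part that bears it (a point fixed in the world has none). Each returns a list of dicts, best first, with "score" (0 to 1); they miss things now and then, are a little off and sometimes report something else, mostly with a low value. They report only what shows in the picture. A call takes as long as a camera call.
- regions_of(picture, target): "pixels" (420x560 bool, what is visible of it) and "extent" ([left, top, right, bottom] in pixels, round what is visible of it).
The state is a dict: "clock": time; "q": joint angles; "qd": joint speeds; "joint_torque": joint torques, N m; "tool_pos": TCP position; "eef_rot": TCP orientation; "contact_force": force on the tool from outside, world axes, zero at the start; "moment": the same for the moment, N m; "opening": opening from 0.0 (shut) to 1.0 (fully open).
Only numpy, scipy, OpenCV 4.12 (cv2) and the standard library are available. Lean on these libraries where they do the work, as an engineer would, in place of code of your own. Each camera call takes 0.05 s, during which the arm holds its last target.

TASK

Close the earthing link on the board: swing the copper bar about its bolt, past the spring catch, until it bears on the round stop post, and press it firmly home there (about 10 N at the hand for a second, never more than 25 N). Then tug the bar back, about 8 N for a second, to prove that the catch holds it, and leave it caught. Do not disturb the switch, the hex key, the stopwatch or the brass weight.

Things in the scene. Friction and masses are not known exactly. Their poses are not given: they have to be found in the camera images.
- board: grey insulating board, fixed to the table, 12 mm thick, reaching from x = -228 to 35 mm and y = -165 to 150 mm in its own frame; the origin is on the axis of the upright pivot bolt, at the board's underside, z up. The bolt head and washer rise to 40 mm over the table, within 12 mm of the axis
- link: loose copper bar, 0.25 kg, on the board, turning about the pivot bolt (0.5 to 1 mm play; a washer keeps it down). Origin on the pivot axis at the board's top, x along the bar to its free end at 185 mm, z up. Bar 20 mm wide (y -10 to 10), 6 to 18 mm above the board's top; square eye 30 mm wide, 18 mm high; glide foot, 14 mm across, under x = 150. Slides with light friction, stays where left
- link_tip (a point): centre of the free end face of the link, 12 mm above the board's top. The link starts 0.9 to 1.5 rad short of closed and closes counter-clockwise seen from above
- catch: steel carrier of stop and catch, fixed on the board at an angle that differs each time. Origin on the pivot axis at the board's top; x: where the link points when closed against the stop; the link comes from -y; z up. Its plates are 3 mm thick: x 185 to 213, y -71 to 47 mm, and x 83 to 213, y 31 to 47 mm, with a tab to the stop. At the closed link's +y side x 110 to 170 mm is open for fingers
- stop_post: round upright brass post, 14 mm in diameter, on the carrier at x = 100, y = 17 mm of the catch's frame, its top 24 mm above the board; it stops the link's +y side. Origin at its foot. Rigid
- pawl: one-way spring catch: steel finger 51 x 8 mm, 6 to 18 mm above the board, on a pin (its origin) at x 198, y -60 mm of the catch's frame. At home its axes are parallel to the catch's, its tip at x 175, y -15. The link pushes it outward (some 5 N) over the last 40 mm; it snaps back behind the link's -y side just before the stop. A caught link has 3 mm play at its end, then is held rigidly
- switch_1: black rocker switch, 34x31x25 mm, standing loose on the board near the corner; leave alone
- hex_key: grey hex key, 75 mm, lying loose on the table by the board's right edge; leave alone
- stopwatch: black stopwatch, 62x61x17 mm, on the table to the right; leave alone
- weight_200: brass-coloured knobbed weight, 28 mm in diameter, 46 mm high, on the table to the right; leave alone

How it is judged:
On the way, in this order (a step that is already met when the one before it is completed fails the run):
1. the link is past the catch and pressed against the stop post with more than 6 N (contact force between link and stop_post above 6 N and y of link_tip in the frame of catch above -0.004 m and x of link_tip in the frame of catch above 0.17 m), for 0.5 s.
2. the caught link is pulled back against the catch with more than 3 N and held by it (contact force between link and pawl above 3 N and y of link_tip in the frame of catch above -0.008 m and angle between the x axis of pawl and the x axis of catch, either way round below 0.08 rad and x of link_tip in the frame of catch above 0.17 m), for 0.5 s.
At the end, for the whole second after the job is handed in: The link lies flat and still between stop post and pawl: its free end is no more than 8 mm short of and 5 mm beyond the catch's x axis, and the pawl is back home within 0.08 rad (y of link_tip in the frame of catch between -0.008 and 0.005 m and x of link_tip in the frame of catch above 0.17 m and angle between the x axis of pawl and the x axis of catch, either way round below 0.08 rad and angle between link's own z axis and vertical below 0.06 rad and linear speed of link below 0.01 m/s); the robot touches nothing.
It fails at once if the link is rammed or wrenched: more than 45 N between it and the stop or the catch (contact force between link and catch above 45 N).
It fails at once if a bystander is moved by more than 15 mm (distance of any of switch_1, hex_key, stopwatch, weight_200 from where it was at the start of the episode above 0.015 m).
It also fails if it takes over 64 s, if anything falls off the work surface, if the arm or the gripper's body presses on something with over 40 N, if the wrist force passes 120 N, or if a joint passes its speed limit or range.

## Working session

There is one attempt and no reset: what is moved stays moved. The work goes in short steps, Python scripts to look and compute and a tool call to move; the robot and the scene stay as the last step left them, time stands still between calls to the robot, and variables do not carry over. Pictures are saved under pics/ and viewed, and the job is handed in when it is done.

Besides the shell and the picture viewer there is one more tool, called after ">>>" as name(argument=value, ...) on one line, values as JSON. send_rows: Moves the arm, as the interface text tells. Its arguments: {"type":"object","properties":{"series":{"type":"array","items":{"type":"object","properties":{"grip":{"type":"number"},"dx":{"type":"number"},"dy":{"type":"number"},"dz":{"type":"number"},"turn":{"type":"number"}}}},"force":{"type":"number"}},"required":["series"]}

```bash
mkdir -p pics; ls; cat > h.py <<'E'
import numpy as np,cv2,pickle
from plant import *
def shot(n,f):
    s=snapshot(n); pickle.dump(s,open(f'pics/{f}.pkl','wb')); cv2.imwrite(f'pics/{f}.png',s['img'][:,:,::-1]); return s
def K(s):
    f=210/np.tan(np.radians(s['fov_y'])/2); return f
def ray(s,u,v):
    f=K(s); xd=np.array([(u-s['cx'])/f,(v-s['cy'])/f]); x=xd.copy()
    for _ in range(20): x=xd/(1+s['k1']*(x@x))
    return np.array([x[0],x[1],1.])
def at_depth(s,u,v):
    d=s['depth'][int(round(v)),int(round(u))]; return s['R'].T@(ray(s,u,v)*d-s['t'])
def at_z(s,u,v,z):
    r=s['R'].T@ray(s,u,v); o=-s['R'].T@s['t']; return o+r*(z-o[2])/r[2]
def proj(s,X):
    c=s['R']@np.asarray(X)+s['t']; x=c[:2]/c[2]; x=x*(1+s['k1']*(x@x)); return x*K(s)+[s['cx'],s['cy']]
E
python3 - <<'E'
from h import *
st=get_state(); print({k:np.round(v,3) for k,v in st.items()})
for n in ('top','side'):
    s=shot(n,n+'0'); print(n,s['fov_y'],s['k1'],s['cx'],s['cy'],s['R'].round(3).tolist(),s['t'],(-s['R'].T@s['t']).round(3))
    for t in ['board','link','catch','stop_post','pawl','switch_1','hex_key','stopwatch','weight_200']:
        r=regions_of(s,t)
        print(t,[(round(a['score'],2),[int(x) for x in a['extent']],int(a['pixels'].sum())) for a in r[:2]])
E
```

```text
pics
{'clock': np.float64(0.0), 'q': array([-1.072,  0.69 , -0.195,  1.566,  0.157,  0.902, -0.215]), 'qd': array([ 0.001, -0.   ,  0.002, -0.001, -0.   , -0.001,  0.002]), 'joint_torque': array([-0.0000e+00, -5.2756e+01, -1.2670e+00, -1.5342e+01, -5.3000e-02,
        7.0000e-03,  0.0000e+00]), 'tool_pos': array([0.28 , 0.558, 0.238]), 'eef_rot': array([ 0.23 ,  0.973, -0.001, -0.   ]), 'contact_force': array([-0.446,  0.092, -0.261]), 'moment': array([-0.024, -0.06 ,  0.017]), 'opening': np.float64(0.997)}
top 42.12297713581675 -0.07303446596891082 277.46823095927806 199.44591024802767 [[0.025, -1.0, 0.019], [-0.997, -0.026, -0.069], [0.069, -0.017, -0.997]] [-0.03731628  0.58885197  1.40994318] [0.49  0.002 1.448]
board [(0.84, [139, 145, 268, 263], 10029)]
link [(0.68, [150, 164, 217, 215], 607)]
catch [(0.67, [209, 191, 251, 250], 784)]
stop_post []
pawl [(0.43, [217, 227, 225, 244], 51)]
switch_1 []
hex_key []
stopwatch [(0.9, [348, 233, 373, 257], 458), (0.69, [270, 215, 284, 242], 88)]
weight_200 []
side 48.612487148840515 -0.061398919261104766 279.84693014513186 212.40507387816982 [[0.827, -0.562, 0.011], [-0.277, -0.426, -0.861], [0.489, 0.709, -0.508]] [-0.47642609  0.17358998  1.03781983] [-0.065 -0.93   0.682]
board [(0.95, [189, 165, 298, 225], 3422)]
link [(0.8, [218, 171, 281, 187], 330)]
catch [(0.91, [216, 188, 274, 215], 503)]
stop_post []
pawl [(0.61, [219, 198, 238, 202], 91)]
switch_1 [(0.53, [287, 194, 296, 202], 79), (0.51, [219, 171, 282, 185], 359)]
hex_key [(0.61, [272, 223, 274, 224], 2)]
stopwatch [(0.78, [291, 261, 320, 282], 458)]
weight_200 [(0.73, [322, 289, 333, 312], 221)]
```

```bash
python3 - <<'E'
import cv2
a=cv2.imread('pics/top0.png')[110:290,120:400]; cv2.imwrite('pics/top0c.png',cv2.resize(a[:,:190],None,fx=4,fy=3.3333*1.2/1,interpolation=cv2.INTER_CUBIC)[:600])
cv2.imwrite('pics/top0c.png',cv2.resize(a[20:165,10:200],None,fx=4,fy=4,interpolation=cv2.INTER_CUBIC))
a=cv2.imread('pics/side0.png')[150:240,180:310]; cv2.imwrite('pics/side0c.png',cv2.resize(a,None,fx=6,fy=6,interpolation=cv2.INTER_CUBIC))
E
```

```text
(no output)
```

View pics/top0.png

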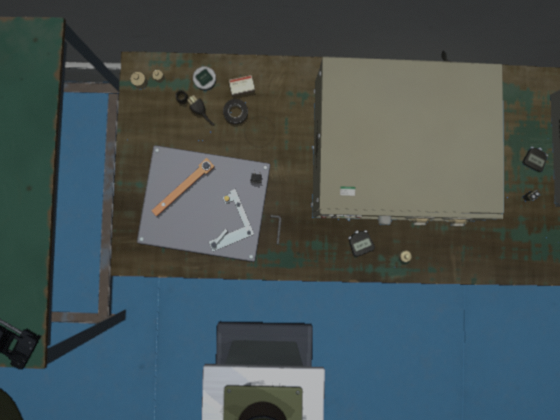

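View pics/top0c.png

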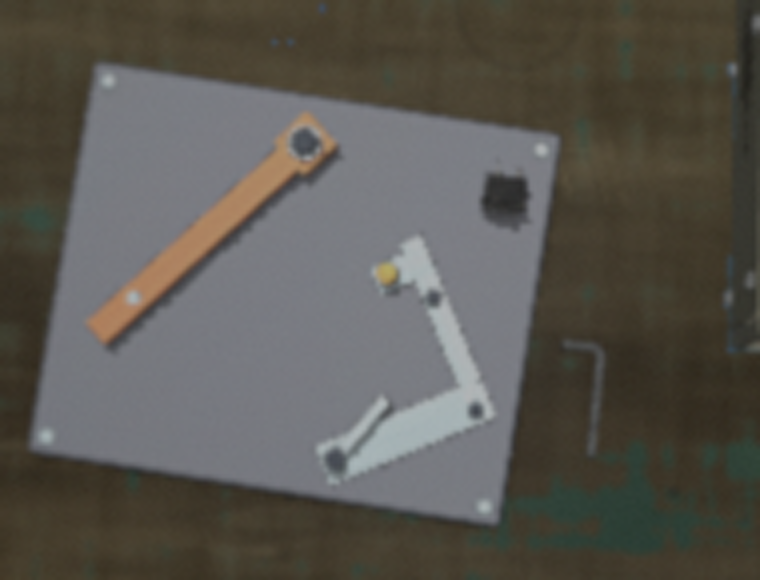

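View pics/side0c.png

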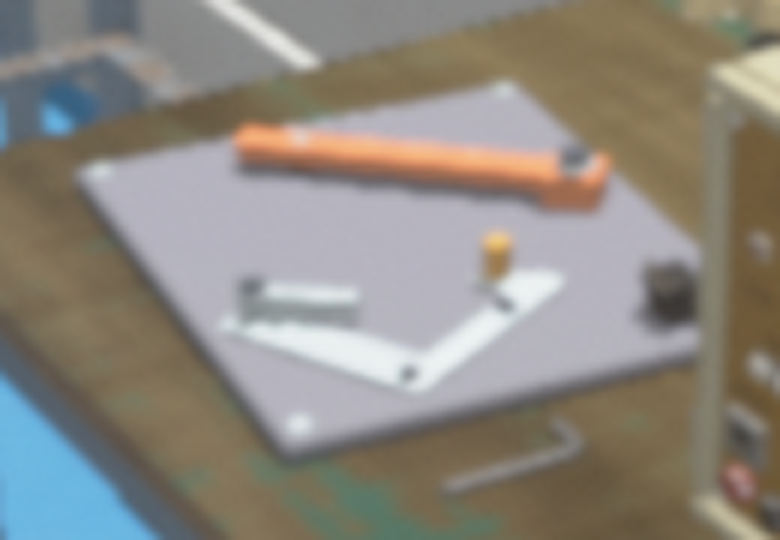

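The top view shows the bolt at about px (206,165), the link tip at about (154,213), the post top at (226,198) and the pawl pin at (213,245). The free-end screw is at (163,204). The hex key lies at (277,228) and the switch at (256,179). Next I fit the geometry.

```bash
cat > fit.py <<'E'
from h import *
from scipy.optimize import least_squares
t=pickle.load(open('pics/top0.pkl','rb')); s=pickle.load(open('pics/side0.pkl','rb'))
T=lambda x,y:np.array([(x+.5)/4-.5+130,(y+.5)/4-.5+130])
S=lambda x,y:np.array([(x+.5)/6-.5+180,(y+.5)/6-.5+150])
for n,p,z in [('bolt',T(305,141),.04),('foot',T(133,297),.03),('post',T(386,271),.036),('pin',T(335,460),.032),('pawltip',T(384,401),.03),
 ('c1',T(97,64),.012),('c2',T(558,135),.012),('c3',T(498,523),.012),('c4',T(31,450),.012),('plate corner',T(494,413),.015),('switch',T(505,193),.037)]:
    print(n,at_z(t,*p,z).round(4), at_depth(t,*p).round(4))
for n,p,z in [('bolt',S(577,157),.04),('foot',S(301,133),.03),('post',S(497,239),.036),('pin',S(253,287),.032),('c',S(80,175),.012),('c3',S(290,458),.0)]:
    print('side',n,at_z(s,*p,z).round(4), at_depth(s,*p).round(4))
E
python3 fit.py
```

```text
bolt [0.6733 0.1663 0.04  ] [0.673  0.166  0.0424]
foot [0.5696 0.2759 0.03  ] [0.5694 0.2753 0.0335]
post [0.5904 0.1113 0.036 ] [0.5903 0.1113 0.0371]
pin [0.4674 0.1408 0.032 ] [0.4674 0.1404 0.0358]
pawltip [0.5063 0.1105 0.03  ] [0.5063 0.1104 0.0313]
c1 [0.7249 0.3097 0.012 ] [0.7249 0.3097 0.0123]
c2 [0.6855 0.0022 0.012 ] [ 0.6875  0.0022 -0.0027]
c3 [0.4287 0.0348 0.012 ] [0.4287 0.0348 0.0138]
c4 [0.4682 0.3427 0.012 ] [0.468  0.3452 0.0016]
plate corner [0.5005 0.0393 0.015 ] [0.5005 0.0394 0.0113]
switch [0.6432 0.0356 0.037 ] [0.6435 0.0357 0.0342]
side bolt [0.6693 0.161  0.04  ] [0.67   0.1622 0.0393]
side foot [0.572  0.2834 0.03  ] [0.5692 0.278  0.0329]
side post [0.5889 0.1123 0.036 ] [0.5902 0.1144 0.0348]
side pin [0.4672 0.1409 0.032 ] [0.4637 0.134  0.0362]
side c [0.4647 0.3358 0.012 ] [0.4625 0.3304 0.0148]
side c3 [0.4306 0.04   0.    ] [0.4275 0.0339 0.0043]
```

```bash
python3 - <<'E'
from h import *
t=pickle.load(open('pics/top0.pkl','rb'))
for p in [(20,200),(50,300),(90,150),(110,200),(20,100),(60,345),(20,345),(140,80)]: print(p,at_depth(t,*p).round(3))
E
```

```text
(20, 200) [0.566 0.622 0.1  ]
(50, 300) [0.316 0.549 0.062]
(90, 150) [ 0.816  0.714 -0.692]
(110, 200) [ 0.606  0.56  -0.467]
(20, 100) [0.82  0.64  0.097]
(60, 345) [ 0.188  0.547 -0.014]
(20, 345) [0.26  0.494 0.348]
(140, 80) [0.894 0.349 0.04 ]
```

>>> send_rows(series=[{"dx":-10,"dy":-3},{"dx":-20,"dy":-6},{"dx":-26,"dy":-8},{"dx":-26,"dy":-8},{"dx":-26,"dy":-8},{"dx":-26,"dy":-8},{"dx":-26,"dy":-8},{"dx":-26,"dy":-8},{"dx":-26,"dy":-8},{"dx":-26,"dy":-8},{"dx":-26,"dy":-8},{"dx":-26,"dy":-8},{"dx":-26,"dy":-8},{"dx":-26,"dy":-8},{"dx":-26,"dy":-8},{"dx":-20,"dy":-6},{"dx":-12,"dy":-4},{"grip":0.6}])

```text
schema error: expected keys grip, dx, dy, dz, turn
```

>>> send_rows(series=[{"dx":-10,"dy":-3,"dz":0,"turn":0,"grip":1},{"dx":-20,"dy":-6,"dz":0,"turn":0,"grip":1},{"dx":-26,"dy":-8,"dz":0,"turn":0,"grip":1},{"dx":-26,"dy":-8,"dz":0,"turn":0,"grip":1},{"dx":-26,"dy":-8,"dz":0,"turn":0,"grip":1},{"dx":-26,"dy":-8,"dz":0,"turn":0,"grip":1},{"dx":-26,"dy":-8,"dz":0,"turn":0,"grip":1},{"dx":-26,"dy":-8,"dz":0,"turn":0,"grip":1},{"dx":-26,"dy":-8,"dz":0,"turn":0,"grip":1},{"dx":-26,"dy":-8,"dz":0,"turn":0,"grip":1},{"dx":-26,"dy":-8,"dz":0,"turn":0,"grip":1},{"dx":-26,"dy":-8,"dz":0,"turn":0,"grip":1},{"dx":-26,"dy":-8,"dz":0,"turn":0,"grip":1},{"dx":-26,"dy":-8,"dz":0,"turn":0,"grip":1},{"dx":-26,"dy":-8,"dz":0,"turn":0,"grip":1},{"dx":-20,"dy":-6,"dz":0,"turn":0.05,"grip":0.7},{"dx":-12,"dy":-4,"dz":0,"turn":0.1,"grip":0.7},{"dx":0,"dy":0,"dz":0,"turn":0.1,"grip":0.7},{"dx":0,"dy":0,"dz":0,"turn":0.1,"grip":0.7},{"dx":0,"dy":0,"dz":0,"turn":0,"grip":0.7}])

```text
clock: 3.0
tool_pos: [0.5822, 0.2687, 0.2387]
eef_rot: [0.397, 0.918, -0.0, 0.0]
contact_force: [-0.1, -0.1, 0.4]
opening: 0.699
```

>>> send_rows(series=[{"dx":-2,"dy":-4,"dz":10,"turn":0,"grip":0.7},{"dx":0,"dy":0,"dz":20,"turn":0,"grip":0.7},{"dx":0,"dy":0,"dz":25,"turn":0,"grip":0.7},{"dx":0,"dy":0,"dz":25,"turn":0,"grip":0.7},{"dx":0,"dy":0,"dz":25,"turn":0,"grip":0.7},{"dx":0,"dy":0,"dz":25,"turn":0,"grip":0.7},{"dx":0,"dy":0,"dz":20,"turn":0,"grip":0.7},{"dx":0,"dy":0,"dz":15,"turn":0,"grip":0.7},{"dx":0,"dy":0,"dz":10,"turn":0,"grip":0.7},{"dx":0,"dy":0,"dz":5,"turn":0,"grip":0.7},{"dx":0,"dy":0,"dz":0,"turn":0,"grip":0.7},{"dx":0,"dy":0,"dz":0,"turn":0,"grip":0.7}])

```text
clock: 4.2
tool_pos: [0.5811, 0.2651, 0.0594]
eef_rot: [0.396, 0.918, 0.001, 0.0]
contact_force: [0.1, -0.0, 1.1]
opening: 0.695
```

```bash
python3 - <<'E'
from h import *
s=shot('side','side1'); t=shot('top','top1')
a=cv2.imread('pics/side1.png')[90:240,180:310]; cv2.imwrite('pics/side1c.png',cv2.resize(a,None,fx=4,fy=4,interpolation=cv2.INTER_CUBIC))
E
```

```text
(no output)
```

View pics/side1c.png

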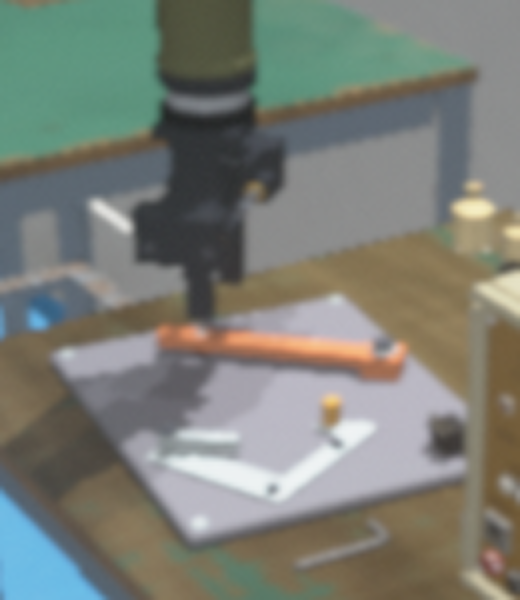

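The near finger at crop px (200,290) is in front of the bar, so the jaws straddle it, and the hand still hangs about 60 mm above the table. Next I lower it and narrow the jaws.

>>> send_rows(series=[{"dx":0,"dy":0,"dz":10,"turn":0,"grip":0.7},{"dx":0,"dy":0,"dz":12,"turn":0,"grip":0.7},{"dx":0,"dy":0,"dz":10,"turn":0,"grip":0.7},{"dx":0,"dy":0,"dz":5,"turn":0,"grip":0.7},{"dx":0,"dy":0,"dz":0,"turn":0,"grip":0.5},{"dx":0,"dy":0,"dz":0,"turn":0,"grip":0.4},{"dx":0,"dy":0,"dz":0,"turn":0,"grip":0.3},{"dx":0,"dy":0,"dz":0,"turn":0,"grip":0.3},{"dx":0,"dy":0,"dz":0,"turn":0,"grip":0.3},{"dx":0,"dy":0,"dz":0,"turn":0,"grip":0.3}], force=10)

```text
clock: 5.3
tool_pos: [0.5807, 0.2649, 0.022]
eef_rot: [0.396, 0.918, 0.0, 0.0]
contact_force: [-0.2, 0.1, -0.2]
opening: 0.3
```

>>> send_rows(series=[{"dx":0,"dy":-2,"dz":0,"turn":-0.015,"grip":0.3},{"dx":-0.1,"dy":-4,"dz":0,"turn":-0.03,"grip":0.3},{"dx":-0.2,"dy":-6.7,"dz":0,"turn":-0.05,"grip":0.3},{"dx":-0.2,"dy":-6.7,"dz":0,"turn":-0.05,"grip":0.3},{"dx":-0.2,"dy":-6.7,"dz":0,"turn":-0.05,"grip":0.3},{"dx":-0.2,"dy":-6.7,"dz":0,"turn":-0.05,"grip":0.3},{"dx":-0.2,"dy":-6.7,"dz":0,"turn":-0.05,"grip":0.3},{"dx":-0.2,"dy":-6.7,"dz":0,"turn":-0.05,"grip":0.3},{"dx":-0.2,"dy":-6.7,"dz":0,"turn":-0.05,"grip":0.3},{"dx":-0.2,"dy":-6.7,"dz":0,"turn":-0.05,"grip":0.3},{"dx":-0.2,"dy":-6.7,"dz":0,"turn":-0.05,"grip":0.3},{"dx":-0.2,"dy":-6.7,"dz":0,"turn":-0.05,"grip":0.3},{"dx":-0.2,"dy":-6.7,"dz":0,"turn":-0.05,"grip":0.3},{"dx":-0.2,"dy":-6.7,"dz":0,"turn":-0.05,"grip":0.3},{"dx":-0.2,"dy":-6.7,"dz":0,"turn":-0.05,"grip":0.3},{"dx":-0.2,"dy":-6.7,"dz":0,"turn":-0.05,"grip":0.3},{"dx":-0.2,"dy":-6.7,"dz":0,"turn":-0.05,"grip":0.3},{"dx":-0.2,"dy":-5,"dz":0,"turn":-0.037,"grip":0.3},{"dx":-0.1,"dy":-3,"dz":0,"turn":-0.022,"grip":0.3},{"dx":0,"dy":0,"dz":0,"turn":0,"grip":0.3}])

```text
clock: 7.3
tool_pos: [0.5393, 0.1611, 0.0217]
eef_rot: [-0.02, 1.0, -0.0, -0.0]
contact_force: [0.0, 0.1, 0.8]
opening: 0.296
```

```bash
cat > chk.py <<'E'
from h import *
def rep(b=(.673,.1663),a=np.radians(-156.2)):
    st=get_state(); p=st['tool_pos'][:2]-np.array(b); q=st['eef_rot']
    th=2*np.arctan2(q[1],q[0]); c,s=np.cos(a),np.sin(a)
    rel=np.array([c*p[0]+s*p[1],-s*p[0]+c*p[1]])
    f=st['contact_force']; 
    print('clk',round(st['clock'],2),'catch xy',(rel*1e3).round(1),'r',round(np.hypot(*p)*1e3,1),'ang',round((np.arctan2(rel[1],rel[0])),3),'toolang',round((th-a+np.pi)%(2*np.pi)-np.pi,3),'z',st['tool_pos'][2].round(4),'F catch',round(c*f[0]+s*f[1],2),round(-s*f[0]+c*f[1],2),round(f[2],2),'M',st['moment'].round(2),'open',round(st['opening'],3))
rep()
E
python3 chk.py; python3 - <<'E'
from h import *
s=shot('side','side2'); t=shot('top','top2')
a=np.hstack([cv2.resize(cv2.imread('pics/side2.png')[90:240,180:310],None,fx=3,fy=4),cv2.resize(cv2.imread('pics/top2.png')[130:275,130:270],None,fx=2.9,fy=4.138)[:600]]); cv2.imwrite('pics/c2.png',a);print(a.shape)
E
```

```text
clk 7.3 catch xy [124.5 -49.3] r 133.8 ang -0.377 toolang -0.376 z 0.0217 F catch -0.07 -0.06 0.8 M [0.04 0.   0.03] open 0.296
(600, 796, 3)
```

View pics/c2.png

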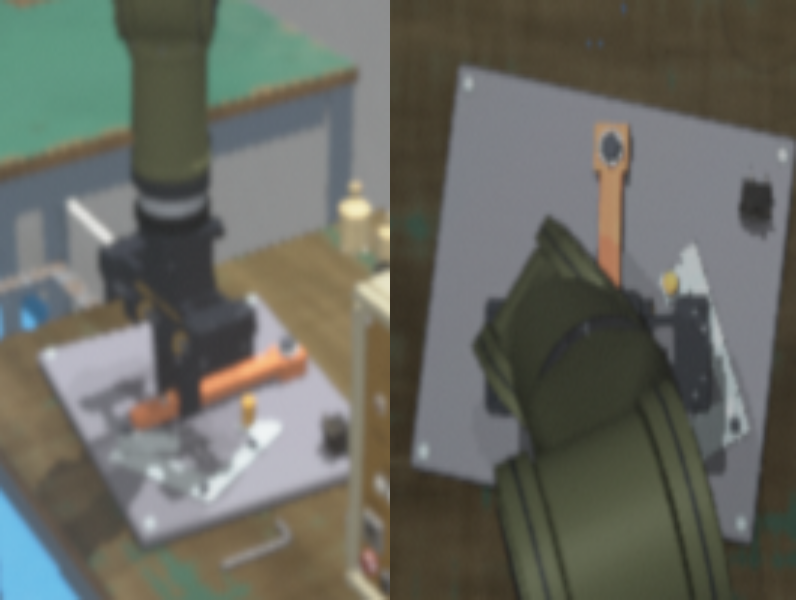

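>>> send_rows(series=[{"dx":1,"dy":-2.7,"dz":0,"turn":-0.02,"grip":0.3},{"dx":0,"dy":-2.7,"dz":0,"turn":-0.02,"grip":0.3},{"dx":0,"dy":-2.7,"dz":0,"turn":-0.02,"grip":0.3},{"dx":0,"dy":-2.7,"dz":0,"turn":-0.02,"grip":0.3},{"dx":0,"dy":-2.7,"dz":0,"turn":-0.02,"grip":0.3},{"dx":0,"dy":-2.7,"dz":0,"turn":-0.02,"grip":0.3},{"dx":0,"dy":-2.7,"dz":0,"turn":-0.02,"grip":0.3},{"dx":0,"dy":-2.7,"dz":0,"turn":-0.02,"grip":0.3},{"dx":0,"dy":-2.7,"dz":0,"turn":-0.02,"grip":0.3},{"dx":0,"dy":-2.7,"dz":0,"turn":-0.02,"grip":0.3},{"dx":0,"dy":-2.7,"dz":0,"turn":-0.02,"grip":0.3},{"dx":0,"dy":0,"dz":0,"turn":0,"grip":0.3}])

```text
clock: 8.6
tool_pos: [0.5426, 0.1346, 0.0218]
eef_rot: [-0.13, 0.991, 0.002, 0.001]
contact_force: [0.2, 5.1, 0.1]
opening: 0.3
```

```bash
python3 chk.py
```

```text
clk 8.6 catch xy [132.1 -23.6] r 134.2 ang -0.177 toolang -0.154 z 0.0218 F catch -2.19 -4.58 0.14 M [ 1.14  0.07 -0.05] open 0.3
```

>>> send_rows(series=[{"dx":0,"dy":-1.5,"dz":0,"turn":-0.011,"grip":0.3},{"dx":0,"dy":-1.5,"dz":0,"turn":-0.011,"grip":0.3},{"dx":0,"dy":-1.5,"dz":0,"turn":-0.011,"grip":0.3},{"dx":0,"dy":-1.5,"dz":0,"turn":-0.011,"grip":0.3},{"dx":0,"dy":-1.5,"dz":0,"turn":-0.011,"grip":0.3},{"dx":0,"dy":-1.5,"dz":0,"turn":-0.011,"grip":0.3},{"dx":0,"dy":-1.5,"dz":0,"turn":-0.011,"grip":0.3},{"dx":0,"dy":-1.5,"dz":0,"turn":-0.011,"grip":0.3},{"dx":0,"dy":-1.5,"dz":0,"turn":-0.011,"grip":0.3},{"dx":0,"dy":-1.5,"dz":0,"turn":-0.011,"grip":0.3},{"dx":0,"dy":-1.5,"dz":0,"turn":-0.011,"grip":0.3},{"dx":0,"dy":-1.5,"dz":0,"turn":-0.011,"grip":0.3},{"dx":0,"dy":0,"dz":0,"turn":0,"grip":0.3},{"dx":0,"dy":0,"dz":0,"turn":0,"grip":0.3}])

```text
clock: 10.0
tool_pos: [0.5486, 0.1154, 0.0218]
eef_rot: [-0.194, 0.981, 0.0, 0.001]
contact_force: [1.5, 3.9, 0.5]
opening: 0.3
```

```bash
python3 chk.py
```

```text
clk 10.0 catch xy [134.4  -3.6] r 134.4 ang -0.027 toolang -0.024 z 0.0218 F catch -2.97 -2.96 0.52 M [ 0.88 -0.24 -0.08] open 0.3
```

>>> send_rows(series=[{"dx":-0.5,"dy":-1,"dz":0,"turn":-0.008,"grip":0.3},{"dx":-0.5,"dy":-1,"dz":0,"turn":-0.008,"grip":0.3},{"dx":0,"dy":-1,"dz":0,"turn":-0.008,"grip":0.3},{"dx":0,"dy":-1,"dz":0,"turn":0,"grip":0.3},{"dx":0,"dy":-1,"dz":0,"turn":0,"grip":0.3},{"dx":0,"dy":0,"dz":0,"turn":0,"grip":0.3},{"dx":0,"dy":0,"dz":0,"turn":0,"grip":0.3}])

```text
clock: 10.7
tool_pos: [0.5502, 0.1115, 0.0218]
eef_rot: [-0.207, 0.978, 0.0, -0.0]
contact_force: [-1.2, 6.0, 2.0]
opening: 0.299
```

```bash
python3 chk.py
```

```text
clk 10.7 catch xy [134.5   0.5] r 134.5 ang 0.004 toolang 0.001 z 0.0218 F catch -1.35 -5.96 2.04 M [ 1.15  0.26 -0.08] open 0.299
```

>>> send_rows(series=[{"dx":0,"dy":-1,"dz":0,"turn":0,"grip":0.3},{"dx":0,"dy":-0.5,"dz":0,"turn":0,"grip":0.3},{"dx":0,"dy":0,"dz":0,"turn":0,"grip":0.3},{"dx":0,"dy":0,"dz":0,"turn":0,"grip":0.3}])

```text
clock: 11.1
tool_pos: [0.5505, 0.1103, 0.0218]
eef_rot: [-0.207, 0.978, 0.0, -0.001]
contact_force: [-1.6, 5.7, 3.7]
opening: 0.301
```

```bash
python3 chk.py
```

```text
clk 11.1 catch xy [134.6   1.8] r 134.6 ang 0.013 toolang 0.001 z 0.0218 F catch -0.84 -5.91 3.68 M [ 1.24  0.35 -0.1 ] open 0.301
```

>>> send_rows(series=[{"dx":0,"dy":-1,"dz":0,"turn":0,"grip":0.3},{"dx":0,"dy":-0.5,"dz":0,"turn":0,"grip":0.3},{"dx":0,"dy":0,"dz":0,"turn":0,"grip":0.3},{"dx":0,"dy":0,"dz":0,"turn":0,"grip":0.3}])

```text
clock: 11.5
tool_pos: [0.551, 0.1091, 0.0218]
eef_rot: [-0.207, 0.978, 0.001, -0.001]
contact_force: [-2.4, 5.3, 3.6]
opening: 0.303
```

```bash
python3 chk.py
```

```text
clk 11.5 catch xy [134.7   3.1] r 134.7 ang 0.023 toolang 0.001 z 0.0218 F catch 0.1 -5.8 3.58 M [ 1.28  0.43 -0.04] open 0.303
```

>>> send_rows(series=[{"dx":0,"dy":-1,"dz":0,"turn":0,"grip":0.3},{"dx":0,"dy":-0.5,"dz":0,"turn":0,"grip":0.3},{"dx":0,"dy":0,"dz":0,"turn":0,"grip":0.3},{"dx":0,"dy":0,"dz":0,"turn":0,"grip":0.3}])

```text
clock: 11.9
tool_pos: [0.5517, 0.1067, 0.0216]
eef_rot: [-0.206, 0.978, -0.0, -0.001]
contact_force: [-2.5, 4.2, 2.6]
opening: 0.297
```

```bash
python3 chk.py; python3 - <<'E'
from h import *
s=shot('side','side3'); t=shot('top','top3')
a=cv2.imread('pics/side3.png')[90:240,180:310]; cv2.imwrite('pics/c3.png',cv2.resize(a,None,fx=4,fy=4,interpolation=cv2.INTER_CUBIC))
E
```

```text
clk 11.9 catch xy [135.1   5.6] r 135.2 ang 0.041 toolang 0.001 z 0.0216 F catch 0.57 -4.82 2.63 M [0.94 0.48 0.03] open 0.297
```

View pics/c3.png

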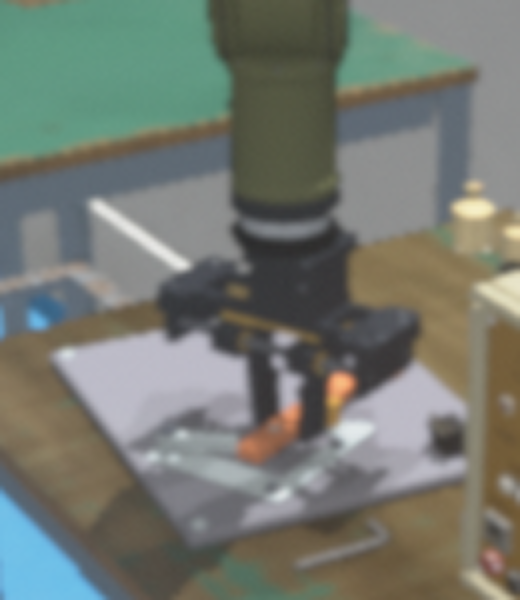

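The bar tip at crop px (255,448) is beside the pawl, and the post at (337,408) stands just right of the bar. The hand jumped 2.4 mm as the force fell, so the pawl has probably snapped. I keep pressing in small steps.

>>> send_rows(series=[{"dx":0,"dy":-1,"dz":0,"turn":0,"grip":0.3},{"dx":0,"dy":-0.5,"dz":0,"turn":0,"grip":0.3},{"dx":0,"dy":0,"dz":0,"turn":0,"grip":0.3},{"dx":0,"dy":0,"dz":0,"turn":0,"grip":0.3}])

```text
clock: 12.4
tool_pos: [0.5518, 0.1066, 0.0216]
eef_rot: [-0.207, 0.978, 0.001, -0.001]
contact_force: [-4.5, 5.4, 3.2]
opening: 0.298
```

```bash
python3 chk.py
```

```text
clk 12.4 catch xy [135.    5.7] r 135.2 ang 0.042 toolang 0.001 z 0.0216 F catch 1.91 -6.73 3.24 M [1.38 0.91 0.06] open 0.298
```

>>> send_rows(series=[{"dx":0,"dy":-1,"dz":0,"turn":0,"grip":0.3},{"dx":0,"dy":-1,"dz":0,"turn":0,"grip":0.3},{"dx":0,"dy":-0.7,"dz":0,"turn":0,"grip":0.3},{"dx":0,"dy":0,"dz":0,"turn":0,"grip":0.3},{"dx":0,"dy":0,"dz":0,"turn":0,"grip":0.3},{"dx":0,"dy":0,"dz":0,"turn":0,"grip":0.3},{"dx":0,"dy":0,"dz":0,"turn":0,"grip":0.3}])

```text
clock: 13.1
tool_pos: [0.5519, 0.1063, 0.0215]
eef_rot: [-0.208, 0.978, 0.002, -0.001]
contact_force: [-6.2, 9.7, 3.7]
opening: 0.303
```

```bash
python3 chk.py
```

```text
clk 13.1 catch xy [135.1   6. ] r 135.2 ang 0.044 toolang 0.003 z 0.0215 F catch 1.79 -11.4 3.74 M [2.02 1.32 0.14] open 0.303
```

>>> send_rows(series=[{"dx":0,"dy":0,"dz":0,"turn":0,"grip":0.3},{"dx":0,"dy":0,"dz":0,"turn":0,"grip":0.3},{"dx":0,"dy":0,"dz":0,"turn":0,"grip":0.3},{"dx":0,"dy":0,"dz":0,"turn":0,"grip":0.3},{"dx":0,"dy":0,"dz":0,"turn":0,"grip":0.3},{"dx":0,"dy":0,"dz":0,"turn":0,"grip":0.3},{"dx":0,"dy":0,"dz":0,"turn":0,"grip":0.3},{"dx":0,"dy":0,"dz":0,"turn":0,"grip":0.3},{"dx":0,"dy":0,"dz":0,"turn":0,"grip":0.3},{"dx":0,"dy":0,"dz":0,"turn":0,"grip":0.3}])

```text
clock: 14.1
tool_pos: [0.5519, 0.1063, 0.0216]
eef_rot: [-0.208, 0.978, 0.002, -0.001]
contact_force: [-6.0, 9.1, 3.7]
opening: 0.303
```

```bash
python3 chk.py; python3 - <<'E'
from h import *
s=shot('side','side4')
a=s['img'][170:225,205:285,::-1]; cv2.imwrite('pics/c4.png',cv2.resize(a,None,fx=9,fy=9,interpolation=cv2.INTER_CUBIC))
E
```

```text
clk 14.1 catch xy [135.   6.] r 135.2 ang 0.045 toolang 0.003 z 0.0216 F catch 1.84 -10.81 3.72 M [1.98 1.39 0.06] open 0.303
```

View pics/c4.png

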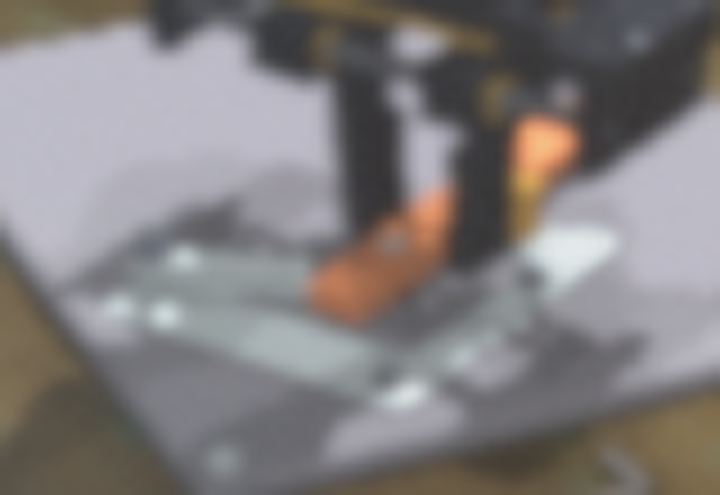

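The pawl runs from its pin at px (223,198) to (239,200), where it meets the bar. That matches its home picture, so the bar looks caught. I back off and tug.

>>> send_rows(series=[{"dx":0,"dy":2,"dz":0,"turn":0,"grip":0.3},{"dx":0,"dy":2,"dz":0,"turn":0,"grip":0.3},{"dx":0,"dy":2,"dz":0,"turn":0,"grip":0.3},{"dx":0,"dy":2,"dz":0,"turn":0,"grip":0.3},{"dx":0,"dy":2,"dz":0,"turn":0,"grip":0.3},{"dx":0,"dy":1,"dz":0,"turn":0,"grip":0.3},{"dx":0,"dy":1,"dz":0,"turn":0,"grip":0.3},{"dx":0,"dy":0,"dz":0,"turn":0,"grip":0.3},{"dx":0,"dy":0,"dz":0,"turn":0,"grip":0.3}])

```text
clock: 15.05
tool_pos: [0.5496, 0.1137, 0.0217]
eef_rot: [-0.206, 0.979, -0.0, -0.0]
contact_force: [0.3, -1.3, 0.0]
opening: 0.298
```

```bash
python3 chk.py
```

```text
clk 15.05 catch xy [134.1  -1.6] r 134.1 ang -0.012 toolang -0.0 z 0.0217 F catch 0.25 1.36 0.03 M [-0.08 -0.09  0.04] open 0.298
```

Leading finger has reached the bar; increasing gently.

>>> send_rows(series=[{"dx":0,"dy":1,"dz":0,"turn":0,"grip":0.3},{"dx":0,"dy":1,"dz":0,"turn":0,"grip":0.3},{"dx":0,"dy":1,"dz":0,"turn":0,"grip":0.3},{"dx":0,"dy":0,"dz":0,"turn":0,"grip":0.3},{"dx":0,"dy":0,"dz":0,"turn":0,"grip":0.3}])

```text
clock: 15.55
tool_pos: [0.5486, 0.1156, 0.0217]
eef_rot: [-0.206, 0.979, -0.001, -0.0]
contact_force: [2.4, -4.7, -0.1]
opening: 0.299
```

```bash
python3 chk.py
```

```text
clk 15.55 catch xy [134.2  -3.8] r 134.3 ang -0.028 toolang -0.001 z 0.0217 F catch -0.27 5.23 -0.08 M [-0.94 -0.39 -0.06] open 0.299
```

>>> send_rows(series=[{"dx":0,"dy":1,"dz":0,"turn":0,"grip":0.3},{"dx":0,"dy":0.7,"dz":0,"turn":0,"grip":0.3},{"dx":0,"dy":0,"dz":0,"turn":0,"grip":0.3},{"dx":0,"dy":0,"dz":0,"turn":0,"grip":0.3}])

```text
clock: 15.95
tool_pos: [0.5486, 0.1157, 0.0217]
eef_rot: [-0.205, 0.979, -0.002, 0.0]
contact_force: [3.4, -7.4, -1.5]
opening: 0.3
```

```bash
python3 chk.py
```

```text
clk 15.95 catch xy [134.2  -3.9] r 134.3 ang -0.029 toolang -0.002 z 0.0217 F catch -0.13 8.13 -1.54 M [-1.36 -0.7  -0.06] open 0.3
```

Held rigidly at 8.1 N. I hold it for over a second, then centre the fingers.

>>> send_rows(series=[{"dx":0,"dy":0,"dz":0,"turn":0,"grip":0.3},{"dx":0,"dy":0,"dz":0,"turn":0,"grip":0.3},{"dx":0,"dy":0,"dz":0,"turn":0,"grip":0.3},{"dx":0,"dy":0,"dz":0,"turn":0,"grip":0.3},{"dx":0,"dy":0,"dz":0,"turn":0,"grip":0.3},{"dx":0,"dy":0,"dz":0,"turn":0,"grip":0.3},{"dx":0,"dy":0,"dz":0,"turn":0,"grip":0.3},{"dx":0,"dy":0,"dz":0,"turn":0,"grip":0.3},{"dx":0,"dy":0,"dz":0,"turn":0,"grip":0.3},{"dx":0,"dy":0,"dz":0,"turn":0,"grip":0.3},{"dx":0,"dy":0,"dz":0,"turn":0,"grip":0.3}])

```text
clock: 17.05
tool_pos: [0.5486, 0.1158, 0.0217]
eef_rot: [-0.205, 0.979, -0.002, 0.0]
contact_force: [3.9, -7.0, -0.9]
opening: 0.299
```

```bash
python3 chk.py
```

```text
clk 17.05 catch xy [134.2  -4. ] r 134.3 ang -0.029 toolang -0.002 z 0.0217 F catch -0.76 7.99 -0.88 M [-1.4  -0.68 -0.03] open 0.299
```

>>> send_rows(series=[{"dx":0,"dy":-2,"dz":0,"turn":0,"grip":0.3},{"dx":0,"dy":-2,"dz":0,"turn":0,"grip":0.3},{"dx":0,"dy":-2,"dz":0,"turn":0,"grip":0.3},{"dx":0,"dy":-1,"dz":0,"turn":0,"grip":0.3},{"dx":0,"dy":0,"dz":0,"turn":0,"grip":0.3},{"dx":0,"dy":0,"dz":0,"turn":0,"grip":0.3}])

```text
clock: 17.65
tool_pos: [0.5504, 0.1127, 0.0218]
eef_rot: [-0.206, 0.978, 0.0, 0.0]
contact_force: [-0.5, 0.6, 0.4]
opening: 0.301
```

```bash
python3 chk.py
```

```text
clk 17.65 catch xy [133.8  -0.4] r 133.8 ang -0.003 toolang 0.0 z 0.0218 F catch 0.24 -0.78 0.44 M [-0.    0.02  0.03] open 0.301
```

>>> send_rows(series=[{"dx":0,"dy":0,"dz":-4,"turn":0,"grip":0.33},{"dx":0,"dy":0,"dz":-8,"turn":0,"grip":0.33},{"dx":0,"dy":0,"dz":-10,"turn":0,"grip":0.33},{"dx":0,"dy":0,"dz":-20,"turn":0,"grip":0.33},{"dx":0,"dy":0,"dz":-30,"turn":0,"grip":0.33},{"dx":0,"dy":0,"dz":-30,"turn":0,"grip":0.33},{"dx":0,"dy":0,"dz":-30,"turn":0,"grip":0.33},{"dx":0,"dy":0,"dz":-30,"turn":0,"grip":0.33},{"dx":0,"dy":40,"dz":-20,"turn":0,"grip":0.33},{"dx":0,"dy":40,"dz":0,"turn":0,"grip":0.33},{"dx":0,"dy":40,"dz":0,"turn":0,"grip":0.33},{"dx":0,"dy":40,"dz":0,"turn":0,"grip":0.33},{"dx":0,"dy":30,"dz":0,"turn":0,"grip":0.33},{"dx":0,"dy":0,"dz":0,"turn":0,"grip":0.33},{"dx":0,"dy":0,"dz":0,"turn":0,"grip":0.33}])

```text
clock: 19.15
tool_pos: [0.4736, 0.286, 0.2044]
eef_rot: [-0.207, 0.978, -0.0, 0.0]
contact_force: [-0.2, 0.1, -0.7]
opening: 0.326
```

```bash
python3 - <<'E'
from h import *
s=shot('side','side5'); t=shot('top','top5')
a=np.hstack([cv2.resize(s['img'][150:240,180:310,::-1],(400,400),interpolation=cv2.INTER_CUBIC),cv2.resize(t['img'][130:275,130:290,::-1],(400,400),interpolation=cv2.INTER_CUBIC)]); cv2.imwrite('pics/c5.png',a)
E
```

```text
(no output)
```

View pics/c5.png

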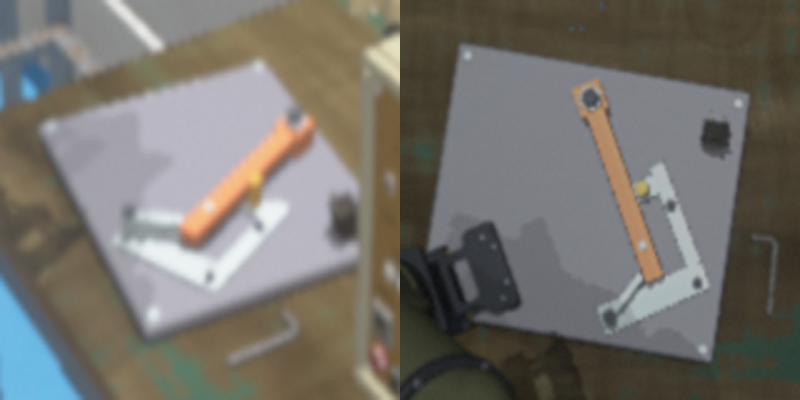

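The bar (tip at crop px (652,278)) lies against the post at (642,188). The pawl runs from (610,318) to the bar's near side at (645,278). The switch and hex key look unmoved. One numeric check before handing in.

```bash
python3 - <<'E'
from h import *
t=pickle.load(open('pics/top5.pkl','rb'));t0=pickle.load(open('pics/top0.pkl','rb'))
b=np.array([.673,.1663]);a=np.radians(-156.2);c,s=np.cos(a),np.sin(a)
def cf(p): p=p[:2]-b; return (np.array([c*p[0]+s*p[1],-s*p[0]+c*p[1]])*1e3).round(1)
print('foot',cf(at_z(t,226.5,218.5,.03)))
hsv=cv2.cvtColor(t['img'],cv2.COLOR_RGB2HSV)
m=((hsv[...,0]<16)&(hsv[...,1]>110)&(hsv[...,2]>90)).astype(np.uint8); m[:,:150]=0;m[:150]=0;m[265:]=0;m[:,262:]=0
v,u=np.nonzero(m); P=np.array([cf(at_z(t,x,y,.03)) for x,y in zip(u,v)])
for lo,hi in [(40,90),(120,160),(160,190)]:
    k=(P[:,0]>lo)&(P[:,0]<hi)&(abs(P[:,1])<20); print(lo,hi,k.sum(),P[k].mean(0).round(1))
d=np.abs(t['img'].astype(int)-t0['img']).max(2)
for n,(x0,y0,x1,y1) in dict(switch=(248,170,266,188),hex=(268,212,286,246),watch=(345,230,376,260),weight=(396,246,416,268)).items(): print(n,d[y0:y1,x0:x1].mean().round(1))
E
```

```text
foot [148.5  -3. ]
40 90 23 [72.5 -5.8]
120 160 29 [138.7  -5.4]
160 190 28 [171.   -5.7]
switch 4.4
hex 2.9
watch 3.2
weight 3.5
```

```bash
python3 -c "
from plant import *
print(finish_job())"
```

```text
the job is handed in; nothing more can be done
None
```

The earthing link is closed, and the catch held it when I tugged. I handed the job in at about 19 s on the robot's clock; it gave no verdict.

- **Closing:** I straddled the bar loosely with the fingers at about x = 135 mm and swung it past the catch, feeling about 5–6 N from the pawl. I then held it against the stop post at about 11 N at the hand for over 1 s.
- **Tug:** I pulled back at about 8 N for over 1 s. The bar stopped rigidly against the pawl and did not creep.
- **After release:** The hand read almost no force, so I lifted it clear. The last pictures show the bar between post and pawl, with the pawl home. The switch, hex key, stopwatch and weight look unchanged.

**Checks that disagreed:**
- The screw near the bar's free end (x about 150 mm) measured about 3 mm short of the catch's x axis. That fits the bar resting on the pawl after the tug.
- A rough check of the bar's colour in the picture put it 5–6 mm short along its whole length, even near the bolt. I took that as bias in the mask, since it found only a few pixels.
- When pressed home, the hand was about 3 mm further over than I had predicted, so my bolt position or catch angle may be slightly off.

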